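Put away and stack up the pet-feeding corner

TASK

Tidy the feeding corner for the night. Press the steel pad on the low wooden cupboard so that its hidden drawer springs out, lay the thermometer and the green dispenser in the drawer and push it fully shut until it latches. Stack all the clear clip-lid boxes (however many there are) squarely into one column exactly covering the cork mat, and stand the ramekin with its feed tablets centred on top of the column, carrying it level so that it never tips and nothing spills; leave the other things on the shelf where they are.

Things in the scene. Friction and masses are not known exactly. Their poses are not given: they have to be found in the camera images.
- cabinet: Low wooden cupboard fixed on the shelf, 160 mm deep (x) x 210 mm wide (y) x 75 mm high, plain on the outside. Origin: centre of its underside; its -x side is the front, roughly towards the robot; z up.
- pad_top (a point): Centre of the top face of the square steel press pad (36 x 36 mm) on the cupboard's top, near its front and to its -y side; it stands 10 mm proud of the top (85 mm above the shelf) at rest.
- pad (a joint): How far the pad is pressed down, m: 0 at rest, 0.008 at the stop. Spring about 2 N at rest, 4 N at the stop. Pressed more than about 5 mm it lets go the drawer; it springs back up when released.
- drawer (a joint): How far the hidden drawer is out, m: 0 shut and latched (it can be pushed about 6 mm farther in), 0.10 fully out. Once released a spring (4 N shut, 2 N open) drives it out to 0.10 in about a second and keeps it there. To shut it, push its front in to 0 or slightly beyond: the catch snaps over (about 6 N near the end) and holds it.
- drawer_in (a point): Point on the drawer's inner floor, in the middle of the drawer (moves with it, axes as the cupboard's). The inside is 114 mm long (x, from -50 to +64 mm of this point), 178 mm wide (y) and has 40 mm high sides; floor 12 mm above the shelf. With the drawer fully out, the part from x = -50 to +50 mm is open to above, the rest lies under the cupboard's top.
- drawer_front (a point): Middle of the outer face of the drawer's plain front panel (206 mm wide, 66 mm high, no handle; this point 37 mm above the shelf), axes as the cupboard's; push it along the cupboard's +x to shut.
- thermometer: White digital thermometer lying on its back, 84 (x) x 44 (y) x 20 mm high, grey display on top, about 70 g. Origin: centre of its underside, z up.
- dispenser: Small green lever-top plastic tablet dispenser lying flat, 70 mm long (x, from -35 to +35), 36 mm wide (y; narrower, 26 mm, at the lever end beyond x = +21), 22 mm high, about 50 g. Origin: middle of its underside, z up.
- box1: Clear plastic food box with a clear, white-rimmed clip-on lid, closed, a flat brown slab of bark showing inside, 110 mm (its x) x 64 mm (its y) x 46 mm high, about 200 g; one of two or three alike (an absent one reads None), standing on the shelf at the start, flat lid to stack on. Safe to take across the 64 mm width. Origin: centre of its underside, z up.
- box2: Another such clear plastic food box with a clear, white-rimmed clip-on lid, closed, a flat brown slab of bark showing inside, 110 mm (its x) x 64 mm (its y) x 46 mm high, about 200 g; one of two or three alike (an absent one reads None), standing on the shelf at the start, flat lid to stack on. Safe to take across the 64 mm width. Origin: centre of its underside, z up.
- box3: Another such clear plastic food box with a clear, white-rimmed clip-on lid, closed, a flat brown slab of bark showing inside, 110 mm (its x) x 64 mm (its y) x 46 mm high, about 200 g; one of two or three alike (an absent one reads None), standing on the shelf at the start, flat lid to stack on. Safe to take across the 64 mm width. Origin: centre of its underside, z up.
- mat: Cork mat fixed on the shelf, 112 (x) x 66 (y) x 5 mm thick, about the footprint of a box; a box stands on it with its long side along the mat's long side (either way round). Origin: centre of its underside.
- mat_top (a point): Centre of the cork mat's top face, 5 mm above the shelf.
- ramekin: Straight-sided white ceramic ramekin, 60 mm outer diameter, 42 mm high, wall 4 mm, floor 5 mm, about 150 g, open at the top, two feed tablets lying loose in it. Origin: centre of its underside, z up. The other, wide and shallow white dish is not it.
- tablet1: Round brown feed tablet, 22 mm diameter, 10 mm high, lying in the ramekin. Origin: centre of its underside.
- tablet2: The other feed tablet, alike.
- teaspoon: Steel teaspoon, a bystander to be left alone.
- jar: Closed jar, bystander.
- mister: White bottle, bystander.
- pot: Terracotta pot, bystander.
- tin: Round tin, bystander.
- saucer: Wide shallow white dish 100 mm across, bystander.
Not all that is in view belongs to the job. Of the things that look like the mat, take the one that is farthest from the robot's base at the start.

How it is judged (in metres and radians):
On the way, in this order (a step that is already met when the one before it is completed fails the run):
1. the hidden drawer has sprung out (value of joint drawer above 0.08 m), for 0.2 s.
2. thermometer and dispenser lie in the drawer and it is pushed shut (value of joint drawer below 0.006 m and x of thermometer in the frame of drawer_in between -0.06 and 0.06 m and y of thermometer in the frame of drawer_in between -0.09 and 0.09 m and z of thermometer in the frame of drawer_in between -0.006 and 0.035 m and x of dispenser in the frame of drawer_in between -0.06 and 0.06 m and y of dispenser in the frame of drawer_in between -0.09 and 0.09 m and z of dispenser in the frame of drawer_in between -0.006 and 0.035 m), for 0.2 s.
At the end, for the whole second after the job is handed in: Drawer shut (within 6 mm), thermometer and dispenser in it; all boxes level in one column on the mat, each within 12 mm of its centre and 8 degrees of its long side; ramekin upright on top within 16 mm of the centre, both tablets in it; all at rest (all of step 2 and horizontal distance between each of box1, box2, box3 and mat_top below 0.012 m and angle between the x axis of each of box1, box2, box3 and the x axis of mat, either way round below 0.14 rad and angle between each of box1, box2, box3's own z axis and vertical below 0.08 rad and linear speed of each of box1, box2, box3, ramekin below 0.02 m/s and z of ramekin in the frame of box1 above 0.04 m and z of ramekin in the frame of box2 above 0.04 m and z of ramekin in the frame of box3 above 0.04 m and horizontal distance between ramekin and mat_top below 0.016 m and angle between ramekin's own z axis and vertical below 0.1 rad and horizontal distance between each of tablet1, tablet2 and ramekin below 0.026 m and z of tablet1 in the frame of ramekin between 0 and 0.035 m and z of tablet2 in the frame of ramekin between 0 and 0.035 m); the robot touches nothing.
It fails at once if the ramekin is tipped by more than 25 degrees (angle between ramekin's own z axis and vertical above 0.44 rad).
It fails at once if one of the other things on the shelf is shifted by more than 30 mm (distance of any of teaspoon, jar, mister, pot, tin, saucer from where it was at the start of the episode above 0.03 m).
Of box1, box2, box3 only 2 to 3 are there at a start; the rules pass over those that are not, and their reading is None.
At some moment in a run one of thermometer, dispenser may be knocked a few centimetres aside while the robot is not near it.
It also fails if it takes over 210 s, if anything falls off the work surface, if the arm or the gripper's body presses on something with over 40 N, if the wrist force passes 120 N, or if a joint passes its speed limit or range.

ROBOT

A 6-joint arm with a two-finger parallel gripper is mounted at the origin on the work surface. World frame = base frame: x ahead of the robot, y to its left, z up, the work surface at z = 0. Lengths are in m, angles in degrees, forces in N, time in s.
With the tool pointing down it reaches from about 0.325 to 0.85 m from the base axis. Payload 15.5 kg.
Tool frame: the origin (TCP) lies midway between the tips of the shut fingers; the grasp point (between the pads) lies 19 mm behind it; y points along the fingers, x is the direction in which the jaws open and shut, and the axes are right-handed (so a half turn about y gives the same grasp; the last joint's range is limited). The gripper opens to 91 mm and grips with 3 to 60 N. Pads are 32 mm wide; open, the fingers measure 118 mm over their backs; the gripper's body (76 mm by 178 mm) begins 60 mm behind the grasp point.
Start: joints at [60.476, 28.281, 77.091, -0, 74.628, -5.472], TCP at [0.255, 0.571, 0.214] pointing down, gripper open.
Joint ranges: [-166.48, 166.48], [-47.26, 123.95], [12.59, 153.08], [-70.14, 250.14], [6.76, 159.57], [-176.63, 176.63]. Speed limits (degrees/s): [108.29, 108.29, 147.25, 172.46, 172.46, 172.46].

INTERFACE

Orientations are given as a 3x3 rotation matrix whose columns are the frame's x, y, z axes.
In Python, from bench import ctrl gives the robot as it stands. The module is installed in compiled form; this text tells all that it offers. Calls block until the motion is done:
- ctrl.goto(position, orientation): joint-space move of the TCP to a pose.
- ctrl.move_l(position, vel=0.15, ori=None, contact_N=None): straight line of the TCP; ori=None keeps the orientation; vel is the mean speed in m/s. With contact_N (N) it stops when the force on the tool has changed by that much, and returns True; else False.
- ctrl.movej(angles): joint-space move.
- ctrl.command_gripper(opening): opening from 0.0 (shut) to 1.0 (fully open); the grip force is fixed at half the most; returns when the fingers have stopped.
- ctrl.sleep(seconds).
- ctrl.ik(position, orientation): joint angles nearest the present ones, or None.
- ctrl.read_camera(name): name is "scene" or "top"; returns the picture (480x640x3 uint8, blue, green, red); there is no depth.
- ctrl.camera_params(name): a dict with "fx", "fy", "cx", "cy" (pixels), "D" ([k1, k2, p1, p2, k3] as OpenCV has them; the pictures are not rectified), "pose" (4x4, takes a point from camera to world coordinates). Camera axes: x right, y up, looking along -z (the intrinsics and any distortion apply to the point x, -y, -z); pixel columns grow to the right and rows downward; lengths in m; the calibration is good to about 2 mm. A picture is of the moment at which its call begins. camera_params takes no time and is no camera call.
A pose or a line that the arm cannot do raises ctrl.MotionError and nothing moves.
- ctrl.sign_off(): hands the job in, once; it reports no verdict.
Readings, each from a call of its own:
- ctrl.current_t(): time.
- ctrl.current_q(): joint angles.
- ctrl.current_dq(): joint speeds.
- ctrl.current_effort(): joint torques, N m.
- ctrl.current_tool_pos(): TCP position.
- ctrl.current_eef_rot(): TCP orientation.
- ctrl.current_contact_force(): force on the tool from outside, world axes, zero at the start.
- ctrl.current_wrist_torque(): the same for the moment, N m.
- ctrl.current_grip_width(): opening from 0.0 (shut) to 1.0 (fully open).
Only numpy, scipy, OpenCV 4.12 (cv2) and the standard library are available. Lean on these libraries where they do the work, as an engineer would, in place of code of your own. Each camera call takes 0.05 s, during which the arm holds its last target.

## Working session

There is one attempt and no reset: what is moved stays moved. The work goes in short steps, each a Python script; the robot and the scene stay as the last script left them, time stands still between calls to the robot, and variables do not carry over. Pictures are saved under pics/ and viewed, and the job is handed in when it is done.

```bash
mkdir -p pics; ls; python3 - <<'E'
from bench import ctrl
import cv2, numpy as np
for n in ("scene","top"):
    im=ctrl.read_camera(n); cv2.imwrite(f"pics/{n}0.png",im)
    p=ctrl.camera_params(n); print(n,{k:np.round(v,4).tolist() for k,v in p.items()})
print(ctrl.current_t(),ctrl.current_eef_rot().round(3) if hasattr(ctrl.current_eef_rot(),'round') else ctrl.current_eef_rot())
E
```

```text
pics
scene {'fx': 449.3771, 'fy': 449.3771, 'cx': 318.8203, 'cy': 244.4595, 'D': [-0.068, 0.0, 0.0, 0.0, 0.0], 'pose': [[0.8065, -0.3994, 0.4359, 1.0015], [0.5912, 0.5417, -0.5976, -0.6589], [0.0026, 0.7397, 0.673, 0.7988], [0.0, 0.0, 0.0, 1.0]]}
top {'fx': 500.7163, 'fy': 500.7163, 'cx': 318.4972, 'cy': 242.2909, 'D': [-0.0205, 0.0, 0.0, 0.0, 0.0], 'pose': [[-0.011, 0.9935, -0.1131, 0.4087], [-0.9999, -0.0121, -0.0086, -0.0068], [-0.0099, 0.113, 0.9935, 1.2101], [0.0, 0.0, 0.0, 1.0]]}
0.1 [[ 0.408 -0.001 -0.913]
 [ 0.913 -0.001  0.408]
 [-0.001 -1.     0.   ]]
```

View pics/scene0.png

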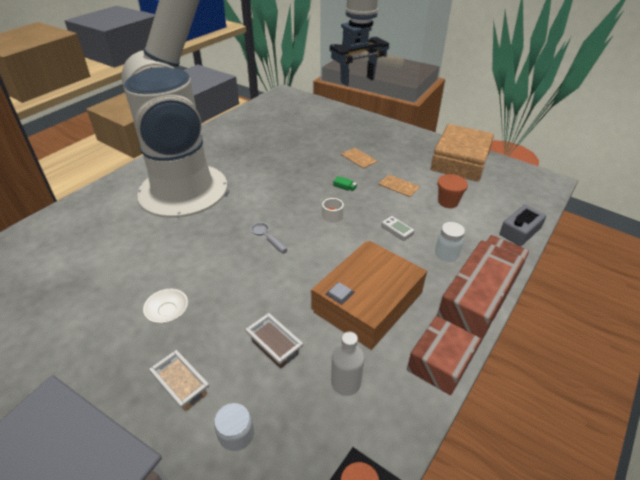

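View pics/top0.png

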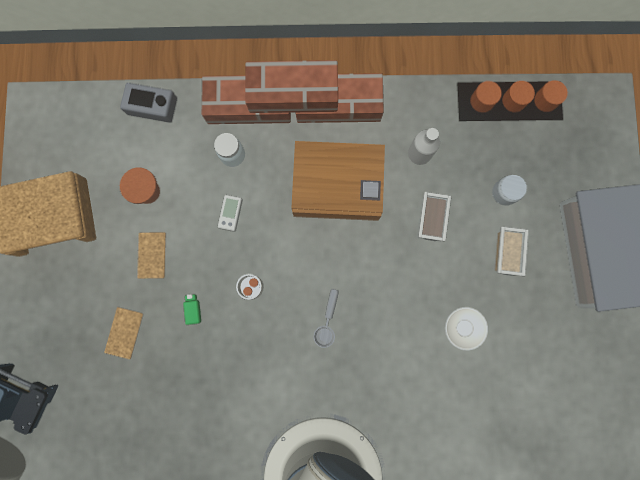

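```bash
cat > h.py <<'E'
import numpy as np, cv2
from bench import ctrl
def ray(n,uv):
    p=ctrl.camera_params(n);K=np.array([[p['fx'],0,p['cx']],[0,p['fy'],p['cy']],[0,0,1]])
    q=cv2.undistortPoints(np.array(uv,float).reshape(-1,1,2),K,np.array(p['D'],float)).reshape(-1,2)
    T=np.array(p['pose']);d=np.c_[q[:,0],-q[:,1],-np.ones(len(q))]@T[:3,:3].T
    return T[:3,3],d
def onplane(n,uv,z):
    o,d=ray(n,uv);return o+d*((z-o[2])/d[:,2])[:,None]
def proj(n,P):
    p=ctrl.camera_params(n);K=np.array([[p['fx'],0,p['cx']],[0,p['fy'],p['cy']],[0,0,1]])
    T=np.linalg.inv(np.array(p['pose']));P=np.atleast_2d(P)
    c=P@T[:3,:3].T+T[:3,3];c[:,1:]*=-1
    return cv2.projectPoints(c,np.zeros(3),np.zeros(3),K,np.array(p['D'],float))[0].reshape(-1,2)
def crop(im,x,y,w,h,s,name):
    cv2.imwrite(name,cv2.resize(im[y:y+h,x:x+w],None,fx=s,fy=s,interpolation=cv2.INTER_CUBIC))
E
python3 - <<'E'
from h import *
t=cv2.imread('pics/top0.png');s=cv2.imread('pics/scene0.png')
a=cv2.resize(t[180:290,400:640],None,fx=3.3,fy=3.3,interpolation=cv2.INTER_CUBIC)
b=cv2.resize(s[300:420,0:264],None,fx=3,fy=3,interpolation=cv2.INTER_CUBIC)
cv2.imwrite('pics/c1.png',a[:, :790]);cv2.imwrite('pics/c2.png',s[300:480,0:310].repeat(2,0).repeat(2,1))
cv2.imwrite('pics/c3.png',cv2.resize(t[160:370,0:280],None,fx=2.8,fy=2.8,interpolation=cv2.INTER_CUBIC))
for uv in [(152,255),(123,332),(435,216),(513,251),(249,287),(192,310),(230,213),(338,180),(371,190)]: print(uv,onplane('top',uv,0.005).round(3))
print(proj('top',[[.5,.3,0]]),onplane('top',proj('top',[[.5,.3,0]]),0))
E
```

```text
(152, 255) [[0.52  0.408 0.005]]
(123, 332) [[0.336 0.474 0.005]]
(435, 216) [[ 0.607 -0.281  0.005]]
(513, 251) [[ 0.519 -0.466  0.005]]
(249, 287) [[0.44  0.172 0.005]]
(192, 310) [[0.386 0.308 0.005]]
(230, 213) [[0.621 0.219 0.005]]
(338, 180) [[ 0.699 -0.046  0.005]]
(371, 190) [[ 0.673 -0.126  0.005]]
[[196.75699274 262.73056366]] [[0.5 0.3 0. ]]
```

View pics/c1.png

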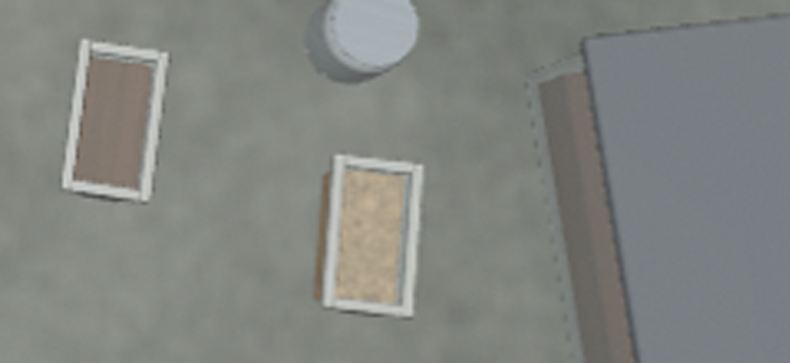

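View pics/c2.png

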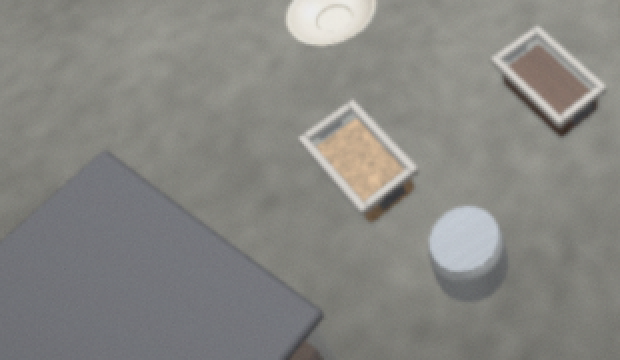

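View pics/c3.png

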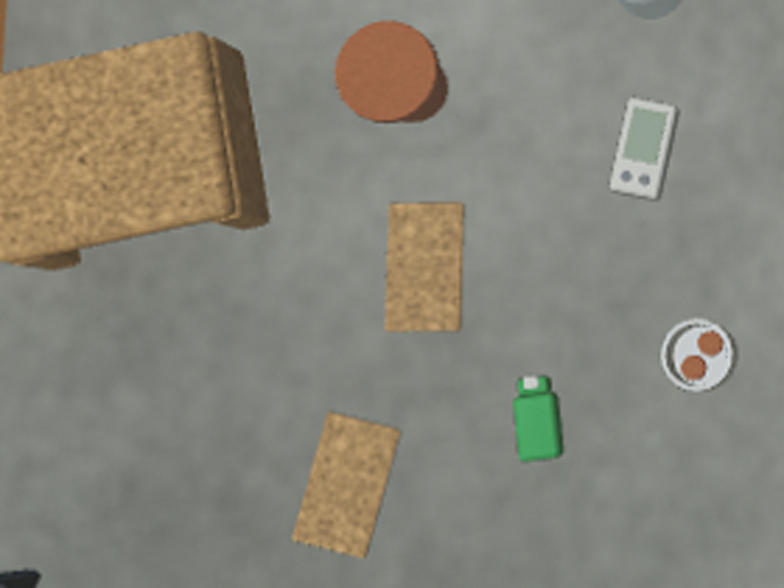

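```bash
python3 - <<'E'
from h import *
t=cv2.imread('pics/top0.png');s=cv2.imread('pics/scene0.png')
R=lambda i,f:cv2.resize(i,None,fx=f,fy=f,interpolation=cv2.INTER_CUBIC)
a=R(t[185:285,410:540],3);b=R(s[305:415,140:310],2.7)
c=np.zeros((600,800,3),np.uint8);c[:300,:390]=a;c[300:597,:459]=b
d=R(s[370:480,0:190],1.75);c[:d.shape[0],400:400+d.shape[1]]=d
e=R(t[175:320,555:640],2);c[300:590,470:640]=e
cv2.imwrite('pics/c4.png',c)
E
```

```text
(no output)
```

View pics/c4.png

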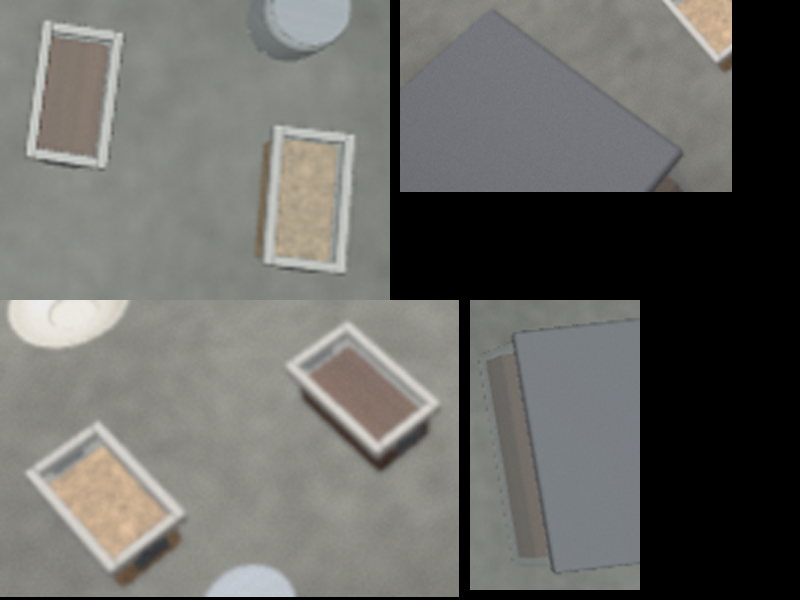

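```bash
python3 - <<'E'
from h import *
t=cv2.imread('pics/top0.png')
hsv=cv2.cvtColor(t,cv2.COLOR_BGR2HSV)
def comps(m,amin,z,reg=None):
    n,l,st,c=cv2.connectedComponentsWithStats(m.astype(np.uint8))
    for i in range(1,n):
        if st[i,4]<amin: continue
        ct,_=cv2.findContours((l==i).astype(np.uint8),cv2.RETR_EXTERNAL,cv2.CHAIN_APPROX_NONE)
        ct=max(ct,key=len).reshape(-1,2).astype(float)
        w=onplane('top',ct,z)[:,:2].astype(np.float32)
        r=cv2.minAreaRect(w*1000); print(c[i].round(0),st[i,4],'ctr',np.round(r[0],1),'size',np.round(r[1],1),'ang',round(r[2],1))
H,S,V=cv2.split(hsv)
print('white .046');comps((S<25)&(V>170),60,.046)
print('cork');comps((H<22)&(S>80)&(V>120)&(V<235),300,.005)
print('green');comps((H>45)&(H<75)&(S>120),50,.02)
print('wood');m=((H<18)&(S>90)); 
m2=np.zeros_like(m);m2[130:225,280:400]=m[130:225,280:400];comps(m2,300,.075)
print(hsv[190,371],hsv[180,330],hsv[214,300],hsv[216,350])
crop(t,280,130,120,95,6,'pics/c5.png')
E
```

```text
white .046
[432. 133.] 111 ctr [ 800.5 -273.1] size [26.4 27.5] ang 87.9
[226. 144.] 425 ctr [781.5 223.9] size [55.6 54.5] ang 89.1
[513. 187.] 481 ctr [ 667.5 -460.1] size [58.  57.2] ang 42.6
[435. 216.] 363 ctr [ 600.3 -270.1] size [ 62.5 108.2] ang 80.6
[228. 214.] 304 ctr [615.3 214.3] size [39.6 79.1] ang 78.2
[513. 251.] 373 ctr [ 515.7 -449.8] size [ 61.9 108.2] ang 82.7
[249. 286.] 279 ctr [440. 168.] size [57.9 55.9] ang 0.1
[466. 328.] 1398 ctr [ 338.2 -334. ] size [95.4 95. ] ang 43.6
[320. 445.] 2626 ctr [74.8 -0.2] size [261.2 130.4] ang 89.6
cork
[434.  55.] 3800 ctr [1020.6 -295.4] size [103.6 264.5] ang 0.1
[537.  54.] 3767 ctr [1020.2 -558. ] size [266.1 102.1] ang 89.5
[618.  59.] 2160 ctr [ 928.1 -741.9] size [133.7 301.7] ang 84.8
[272.  61.] 7558 ctr [986.4  98.1] size [529.2 170.7] ang 89.9
[126.  60.] 3732 ctr [1020.5  492.2] size [103.5 263.7] ang 0.2
[ 36. 159.] 8537 ctr [805.4 697. ] size [548.2 212.5] ang 3.8
[323.  81.] 2516 ctr [953.6 -13. ] size [295.7  87.2] ang 89.1
[488.  93.] 474 ctr [ 919.1 -426. ] size [60.3 60.9] ang 87.1
[522.  92.] 466 ctr [ 918.2 -511.4] size [60.8 60.4] ang 89.4
[555.  92.] 469 ctr [ 920.1 -593.6] size [63.1 60.5] ang 89.5
[322.  96.] 320 ctr [915.3  -8. ] size [72.9 26.2] ang 89.1
[225. 110.] 477 ctr [883.7 225.7] size [134.   23.5] ang 89.0
[336. 177.] 6069 ctr [705.1 -45.9] size [222.6 179.6] ang 86.6
[137. 185.] 1009 ctr [693.9 449.4] size [88.  85.7] ang 89.2
[151. 255.] 1181 ctr [520.  410.1] size [ 64.4 107.3] ang 89.4
[123. 333.] 1253 ctr [334.1 473. ] size [ 65.  110.6] ang 75.1
green
[191. 311.] 349 ctr [388.3 306.9] size [65.8 33.3] ang 6.6
wood
[336. 179.] 6385 ctr [683.1 -43.4] size [209.6 177.7] ang 86.7
[105  13 154] [ 15 136 146] [ 13 109  89] [ 14 116  88]
```

View pics/c5.png

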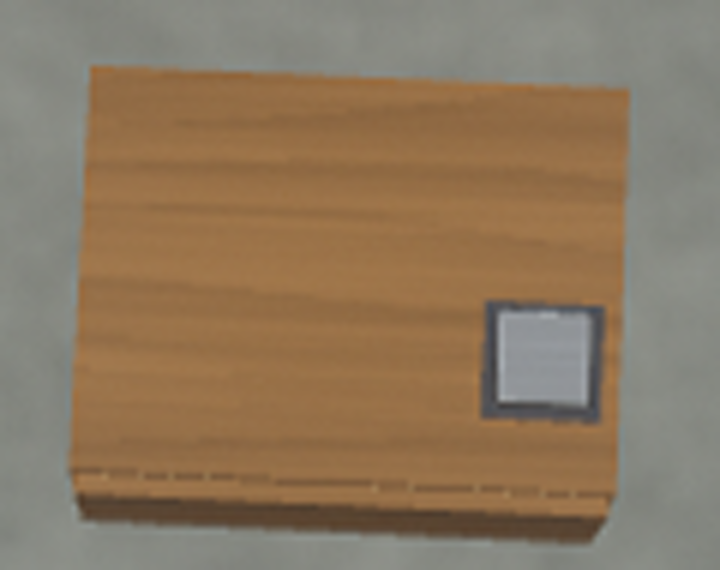

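```bash
python3 - <<'E'
from h import *
f=lambda x,y:(280+x/6,130+y/6)
P=onplane('top',[f(92,67),f(629,89),f(70,475),f(616,497),f(82,497),f(612,517)],.075)[:,:2]
print(P.round(4))
d=P[0]-P[1];print(np.linalg.norm(d),np.degrees(np.arctan2(d[1],d[0]))-90,np.linalg.norm(P[0]-P[2]),np.linalg.norm(P[1]-P[3]),np.linalg.norm(P[1]-P[5]))
print('pad',onplane('top',[f(544,356)],.085))
g=P[2]-P[3];print(np.degrees(np.arctan2(g[1],g[0]))-90)
s=cv2.imread('pics/scene0.png');crop(s,300,230,140,120,5,'pics/c6.png')
E
```

```text
[[ 0.7765  0.0545]
 [ 0.7648 -0.1543]
 [ 0.6153  0.0639]
 [ 0.6041 -0.145 ]
 [ 0.6067  0.0593]
 [ 0.5964 -0.1433]]
0.20913691015160227 -3.2117331953331387 0.16147041111915325 0.16093931688306132 0.1687558458608691
pad [[ 0.65719138 -0.11778714  0.085     ]]
-3.06628870437261
```

View pics/c6.png

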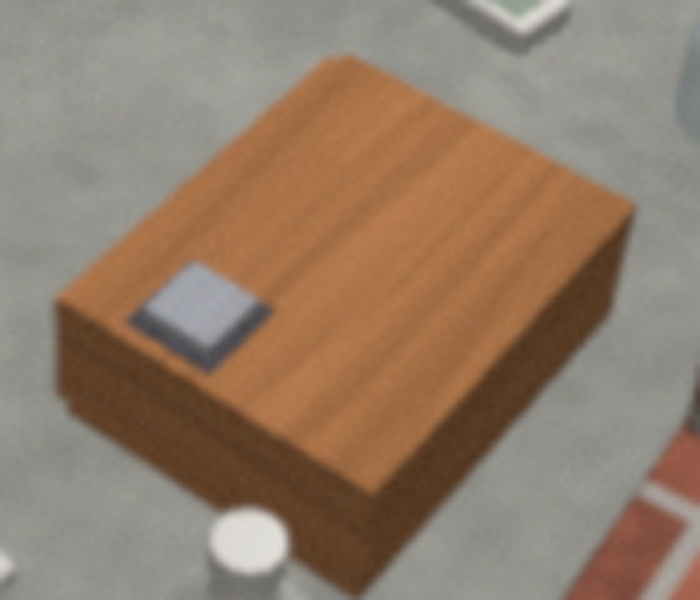

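```bash
cat >> h.py <<'E'
def ori(deg):
    a=np.radians(deg);return np.array([[np.cos(a),0,-np.sin(a)],[np.sin(a),0,np.cos(a)],[0,-1,0]])
def best(pos,deg):
    """grasp angle deg modulo 180: choose the smaller joint change / feasible"""
    q0=np.array(ctrl.current_q());c=[]
    for d in (deg,deg+180):
        q=ctrl.ik(list(pos),ori(d))
        if q is not None: c.append((np.abs(np.array(q)-q0).max(),d,q))
    return min(c,key=lambda k:k[0])[1]
def st(): print('t',round(ctrl.current_t(),1),'tcp',np.round(ctrl.current_tool_pos(),4),'g',round(ctrl.current_grip_width(),3),'F',np.round(ctrl.current_contact_force(),1))
def snap(k):
    for n in("scene","top"): cv2.imwrite(f"pics/{n}{k}.png",ctrl.read_camera(n))
E
python3 - <<'E'
from h import *
p=[.657,-.118]
ctrl.command_gripper(0)
d=best(p+[.15],87);print(d)
ctrl.goto(p+[.15],ori(d));st()
ctrl.move_l(p+[.095],vel=.15)
print(ctrl.move_l(p+[.0778],vel=.03,contact_N=12));st()
ctrl.sleep(.3);st()
ctrl.move_l(p+[.2],vel=.2)
ctrl.sleep(.8);st();snap(1)
E
```

```text
267
t 4.3 tcp [ 0.6571 -0.1172  0.1501] g 0.005 F [ 0.6 -0.3  0.8]
False
t 5.5 tcp [ 0.6574 -0.1181  0.0781] g 0.003 F [1.8 0.1 3.3]
t 5.8 tcp [ 0.6571 -0.118   0.078 ] g 0.01 F [ 3.  -0.   3.7]
t 7.4 tcp [ 0.657 -0.118  0.2  ] g 0.006 F [ 0.3 -0.4  0.4]
```

View pics/top1.png

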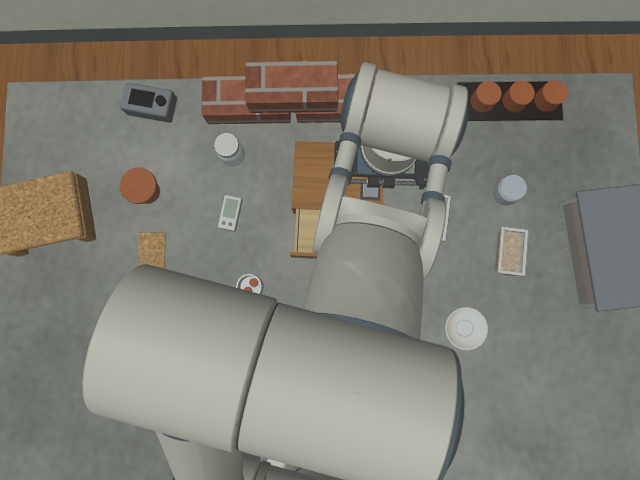

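View pics/scene1.png

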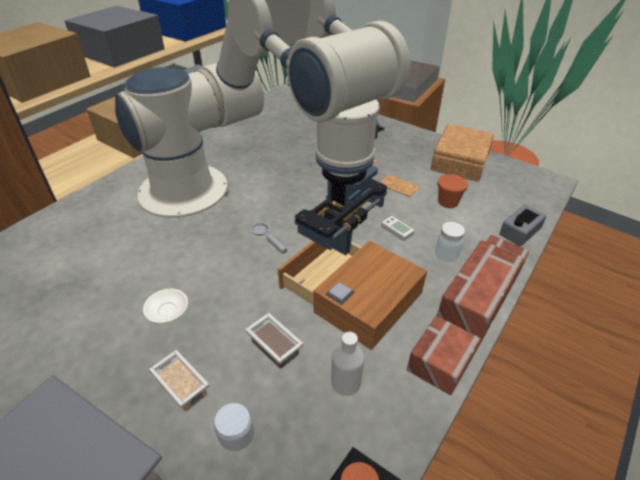

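```bash
cat >> h.py <<'E'
def rectof(im,mask,roi,z,cam='top'):
    x0,y0,x1,y1=roi;m=np.zeros(mask.shape,np.uint8);m[y0:y1,x0:x1]=mask[y0:y1,x0:x1]
    n,l,s,c=cv2.connectedComponentsWithStats(m);i=1+np.argmax(s[1:,4])
    ct,_=cv2.findContours((l==i).astype(np.uint8),cv2.RETR_EXTERNAL,cv2.CHAIN_APPROX_NONE)
    ct=max(ct,key=len).reshape(-1,2).astype(float)
    w=onplane(cam,ct,z)[:,:2].astype(np.float32)
    b=cv2.boxPoints(cv2.minAreaRect(w*1000))/1000
    e=[b[1]-b[0],b[2]-b[1]];L=max(e,key=np.linalg.norm)
    return b.mean(0),np.degrees(np.arctan2(L[1],L[0]))%180,sorted([np.linalg.norm(k) for k in e])
E
python3 - <<'E'
from h import *
t=cv2.imread('pics/top1.png');hsv=cv2.cvtColor(t,cv2.COLOR_BGR2HSV);H,S,V=cv2.split(hsv)
m=((V>165)&(S<40)|((H>40)&(H<90)&(S>20)&(V>125))).astype(np.uint8)
print(rectof(t,m,(205,180,250,245),.02))
cv2.imwrite('pics/c7.png',np.hstack([cv2.resize(t[180:245,205:250],None,fx=8,fy=8),cv2.merge([cv2.resize(m[180:245,205:250]*255,None,fx=8,fy=8)]*3)]))
c=np.array([.690,-.045]);ex=np.array([.9985,-.054]);ey=np.array([.054,.9985])
def W(x,y,z):return np.r_[c+ex*x+ey*y,z]
print(proj('top',[W(-.18,.089,.052),W(-.19,.103,.07),W(-.18,0,.012)]),W(-.13,0,0))
crop(t,280,190,70,75,8,'pics/c8.png')
E
```

```text
(array([0.62012196, 0.21927044], dtype=float32), np.float32(168.00299), [np.float32(0.03943352), np.float32(0.080261715)])
[[296.9231072  253.41520119]
 [290.18431641 256.79636617]
 [334.82661272 256.48535333]] [ 0.560195 -0.03798   0.      ]
```

View pics/c7.png

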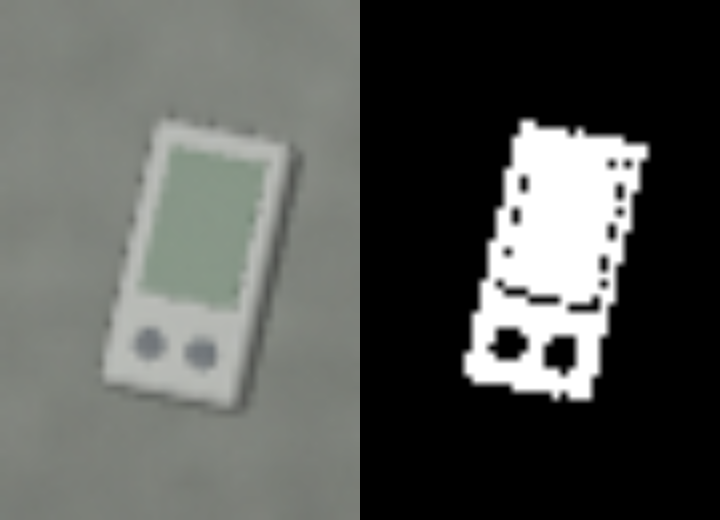

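View pics/c8.png

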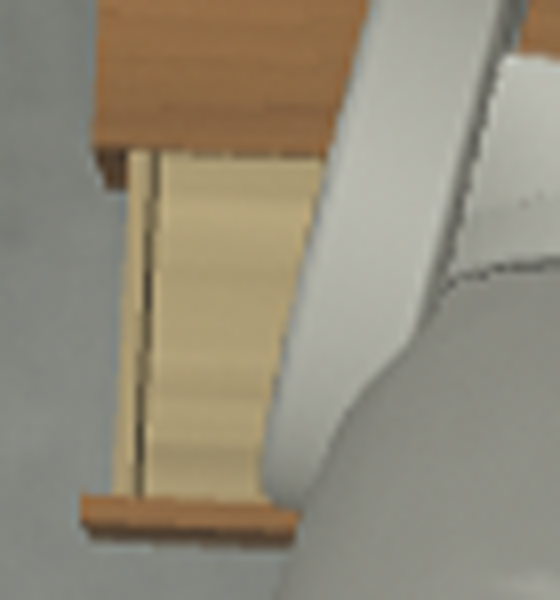

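```bash
cat >> h.py <<'E'
C=np.array([.690,-.045]);EX=np.array([.9985,-.054]);EY=np.array([.054,.9985])
def W(x,y,z):return list(np.r_[C+EX*x+EY*y,z])
E
python3 - <<'E'
from h import *
p=[.6205,.219];d=best(p+[.12],78);print(d)
ctrl.command_gripper(.75)
ctrl.goto(p+[.12],ori(d))
ctrl.move_l(p+[.004],vel=.15,contact_N=15);st()
ctrl.command_gripper(0);st()
ctrl.move_l(p+[.15],vel=.2);st()
t=W(-.13,.035,.15);d2=d+9
ctrl.goto(t,ori(d2));st();snap(2)
E
```

```text
258
t 10.8 tcp [0.6212 0.219  0.0049] g 0.749 F [0.9 0.4 0.7]
t 11.3 tcp [0.6207 0.2191 0.0045] g 0.479 F [-0.5 -0.7  6.4]
t 12.2 tcp [0.6198 0.2188 0.1488] g 0.48 F [ 0.4  0.3 -1.5]
t 13.1 tcp [ 0.5624 -0.0023  0.1496] g 0.484 F [ 0.2 -0.1 -0.4]
```

View pics/scene2.png

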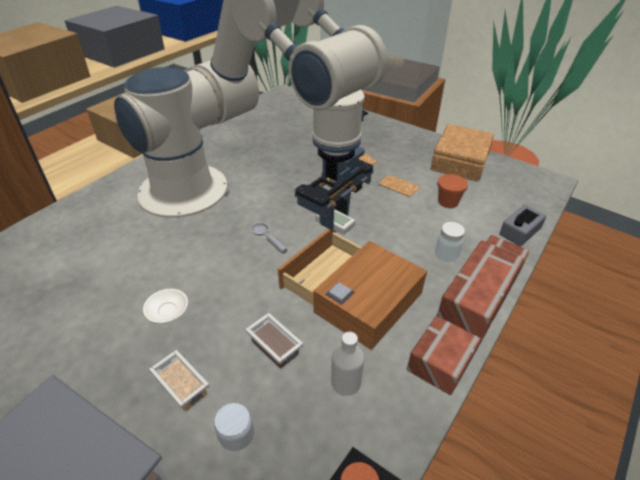

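View pics/top2.png

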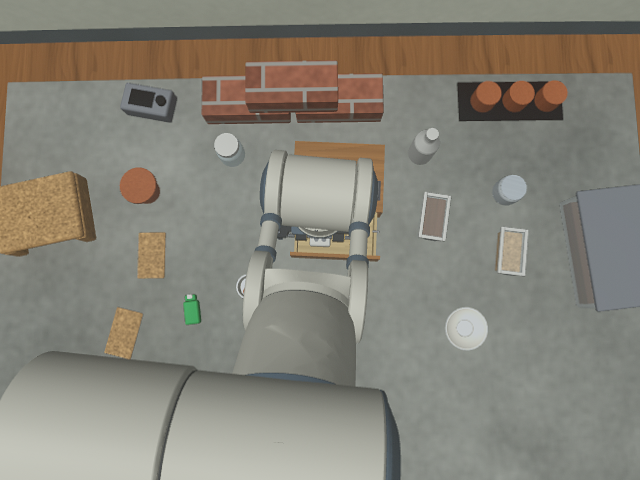

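```bash
python3 - <<'E'
from h import *
t=W(-.13,.035,.15)
print(ctrl.move_l(t[:2]+[.017],vel=.1,contact_N=8));st()
ctrl.command_gripper(.62);st()
ctrl.move_l(t[:2]+[.16],vel=.2);st()
# dispenser measure
im=cv2.imread('pics/top2.png');hsv=cv2.cvtColor(im,cv2.COLOR_BGR2HSV);H,S,V=cv2.split(hsv)
m=((H>45)&(H<75)&(S>100)|(S<30)&(V>165)).astype(np.uint8)
r=rectof(im,m,(170,285,215,335),.022);print(r)
crop(im,170,285,45,50,8,'pics/c9.png')
E
```

```text
False
t 14.7 tcp [ 0.5625 -0.0031  0.0175] g 0.485 F [ 0.1  0.4 -0.2]
t 15.1 tcp [ 0.5622 -0.003   0.0171] g 0.62 F [-0.6  0.8 -0. ]
t 16.0 tcp [ 0.5615 -0.003   0.1591] g 0.62 F [-0.2 -0.1 -0.1]
(array([0.38897523, 0.30578947], dtype=float32), np.float32(6.802669), [np.float32(0.036504544), np.float32(0.06803697)])
```

View pics/c9.png

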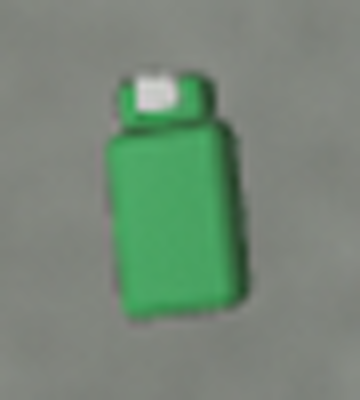

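```bash
python3 - <<'E'
from h import *
p=[.383,.3055]
im=ctrl.read_camera('top');hsv=cv2.cvtColor(im,cv2.COLOR_BGR2HSV);H,S,V=cv2.split(hsv)
m=((H>45)&(H<75)&(S>100)|(S<30)&(V>165)).astype(np.uint8)
r=rectof(im,m,(150,265,240,360),.022);print(r)
assert np.linalg.norm(r[0]-[.389,.3055])<.006
d=best(p+[.12],97);print(d)
ctrl.goto(p+[.14],ori(d))
ctrl.move_l(p+[.004],vel=.15,contact_N=15);st()
ctrl.command_gripper(0);st()
ctrl.move_l(p+[.15],vel=.2);st()
snap(3)
E
```

```text
(array([0.38907075, 0.30628625], dtype=float32), np.float32(8.215417), [np.float32(0.03600511), np.float32(0.06801433)])
277
t 18.4 tcp [0.3835 0.3056 0.0046] g 0.621 F [ 0.9 -0.1  0.2]
t 18.9 tcp [0.3832 0.3057 0.0044] g 0.389 F [ 0.2 -0.4  7. ]
t 19.8 tcp [0.3825 0.3052 0.1492] g 0.391 F [ 0.1  0.3 -0.8]
```

View pics/scene3.png

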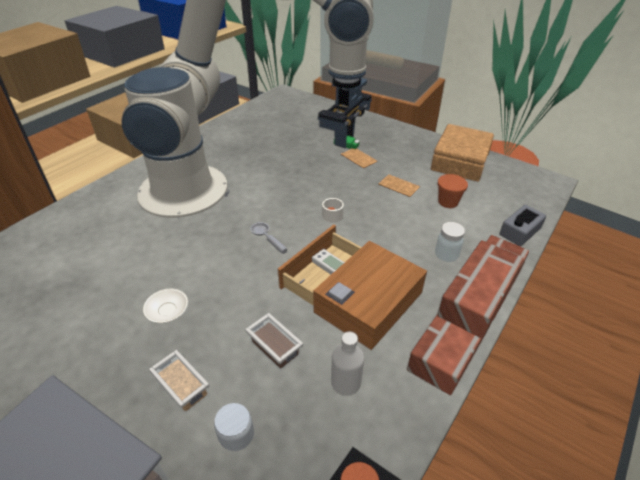

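View pics/top3.png

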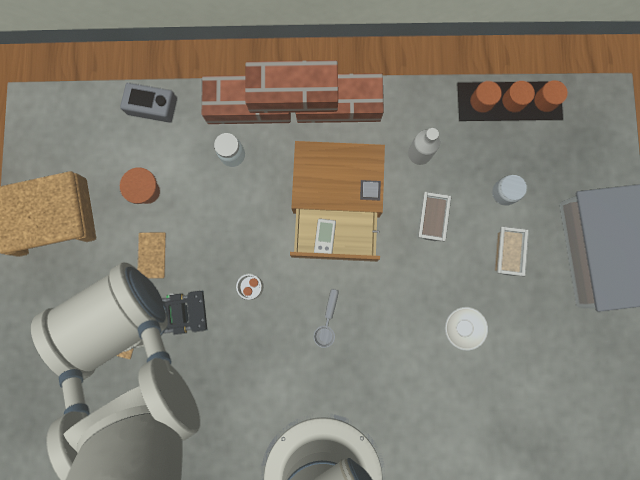

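```bash
python3 - <<'E'
from h import *
t=W(-.136,-.045,.15)
ctrl.goto(t,ori(267));st()
print(ctrl.move_l(t[:2]+[.017],vel=.1,contact_N=8));st()
ctrl.command_gripper(.56);st()
ctrl.move_l(t[:2]+[.16],vel=.2);st()
a=W(-.26,0,.16)
ctrl.move_l(a,vel=.2)
ctrl.command_gripper(0)
ctrl.sleep(.1);snap(4)
E
```

```text
t 21.4 tcp [ 0.5516 -0.0816  0.1499] g 0.396 F [-0.2  0.5 -0.6]
False
t 22.9 tcp [ 0.5522 -0.0827  0.0175] g 0.394 F [-0.1 -0.6 -0.8]
t 23.4 tcp [ 0.5519 -0.0824  0.0171] g 0.559 F [0.3 3.8 1.9]
t 24.2 tcp [ 0.5512 -0.0826  0.1591] g 0.561 F [ 0.2  0.4 -0. ]
```

View pics/top4.png

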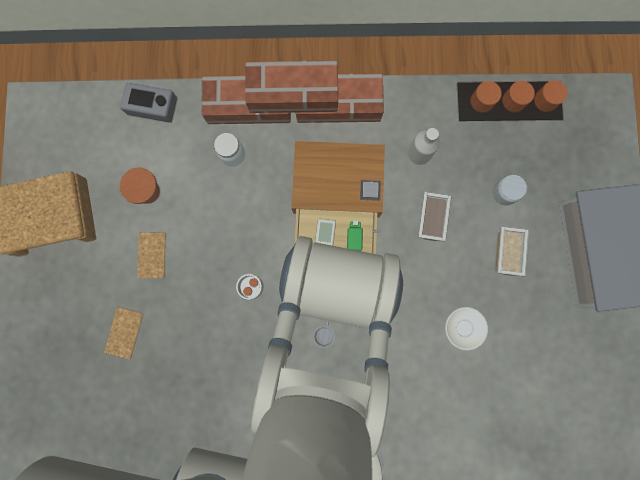

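View pics/scene4.png

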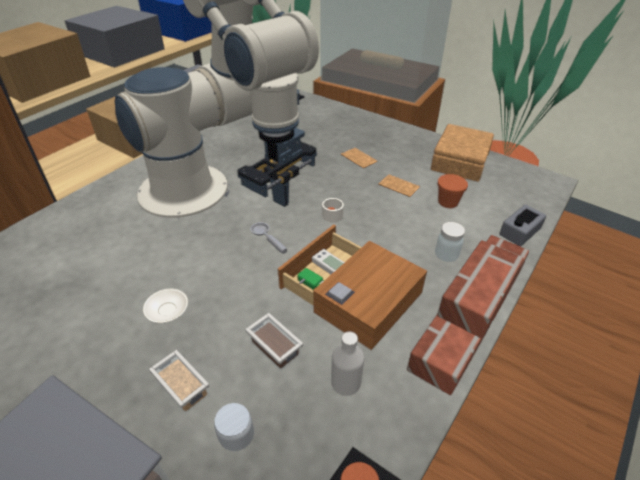

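```bash
python3 - <<'E'
from h import *
print(onplane('top',[(334,290),(324,337)],.005))
ctrl.move_l(W(-.218,0,.16),vel=.2)
ctrl.move_l(W(-.218,0,.030),vel=.15);st()
print(ctrl.move_l(W(-.128,0,.030),vel=.08,contact_N=30));st()
print(ctrl.move_l(W(-.099,0,.030),vel=.03,contact_N=22));st()
ctrl.sleep(.3);st()
a=np.array(ctrl.current_tool_pos());print('cab x',(a[:2]-C)@EX)
E
```

```text
[[ 0.43032815 -0.03228849  0.005     ]
 [ 0.31951036 -0.00697547  0.005     ]]
t 27.5 tcp [ 0.4726 -0.0333  0.0306] g 0.003 F [ 0.4 -0.6 -0.5]
False
t 28.8 tcp [ 0.5617 -0.038   0.0299] g 0.003 F [-3.8 -2.4 -0.2]
False
t 29.9 tcp [ 0.5909 -0.0397  0.0299] g 0.007 F [-3.7 -2.3 -1.6]
t 30.2 tcp [ 0.591  -0.0396  0.0299] g 0.007 F [-4.2 -1.8 -1.6]
cab x -0.09916608992543194
```

```bash
python3 - <<'E'
from h import *
for x in (-.097,-.095,-.093,-.091,-.089):
    r=ctrl.move_l(W(x,0,.030),vel=.02,contact_N=15);print(x,r);st()
    if r: break
ctrl.sleep(.2)
ctrl.move_l(W(-.15,0,.030),vel=.1);ctrl.move_l(W(-.16,0,.2),vel=.2)
ctrl.sleep(.3);st()
ctrl.goto([.40,-.30,.3],ori(267));snap(5)
E
```

```text
-0.097 False
t 30.4 tcp [ 0.5932 -0.0397  0.03  ] g 0.008 F [-2.9 -1.8 -1.4]
-0.095 False
t 30.7 tcp [ 0.5952 -0.0399  0.03  ] g 0.005 F [-3.6 -1.8 -0.6]
-0.093 False
t 30.9 tcp [ 0.5953 -0.0398  0.03  ] g 0.005 F [-14.2  -1.9   8. ]
-0.091 False
t 31.2 tcp [ 0.5954 -0.0398  0.03  ] g 0.008 F [-25.1  -1.6  17.6]
-0.089 False
t 31.4 tcp [ 0.5954 -0.0398  0.03  ] g 0.004 F [-36.5  -4.3  27.8]
t 33.7 tcp [ 0.53   -0.0363  0.1994] g 0.007 F [ 0.3  0.3 -0.9]
```

View pics/top5.png

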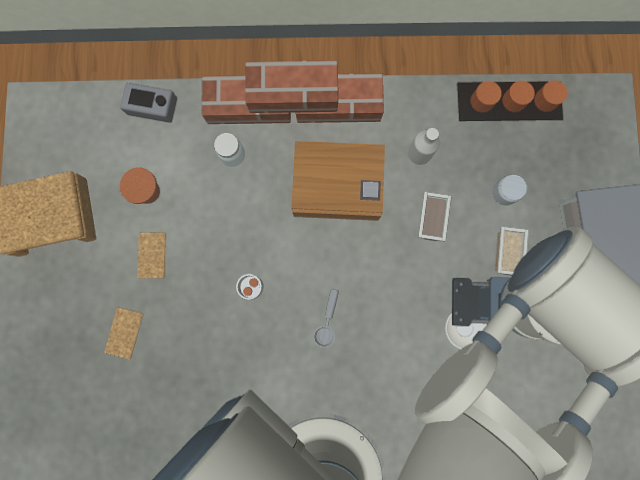

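View pics/scene5.png

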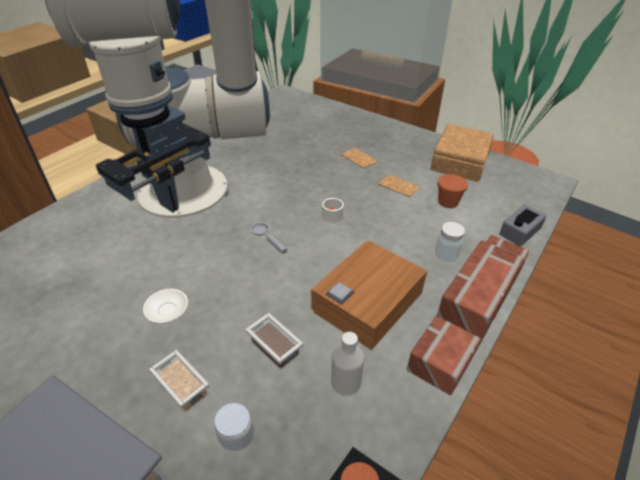

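```bash
cat >> h.py <<'E'
MAT=[.520,.410];MATJ=89.4
def pickbox(p,j):
    d=best(p+[.15],j)
    ctrl.command_gripper(1);ctrl.goto(p+[.15],ori(d))
    print(ctrl.move_l(p+[.010],vel=.12,contact_N=12));st()
    ctrl.command_gripper(0);st()
    ctrl.move_l(p+[.26],vel=.2);st();return d
E
python3 - <<'E'
from h import *
im=cv2.imread('pics/top5.png');S,V=cv2.split(cv2.cvtColor(im,cv2.COLOR_BGR2HSV))[1:]
m=((S<25)&(V>165)).astype(np.uint8)
r=rectof(im,m,(415,185,455,250),.046);print(r)
p=[float(v) for v in r[0]]
d=pickbox(p,r[1]-90);print(d)
d2=min([MATJ,MATJ+180],key=lambda k:abs(k-d));print(d2)
d2=best(MAT+[.25],MATJ);print(d2)
ctrl.goto(MAT+[.25],ori(d2));st();snap(6)
E
```

```text
(array([ 0.6003065 , -0.26999798], dtype=float32), np.float32(170.65686), [np.float32(0.06266166), np.float32(0.10819126)])
False
t 38.7 tcp [ 0.6008 -0.2703  0.0108] g 1.001 F [0.9 0.  0.7]
t 39.2 tcp [ 0.6004 -0.27    0.0102] g 0.699 F [-0.1  0.2  3.4]
t 40.6 tcp [ 0.5998 -0.2697  0.2588] g 0.704 F [ 0.4  0.9 -3.1]
260.65686
269.4
269.4
t 43.0 tcp [0.5206 0.4093 0.25  ] g 0.703 F [ 0.1 -0.7 -2.8]
```

View pics/scene6.png

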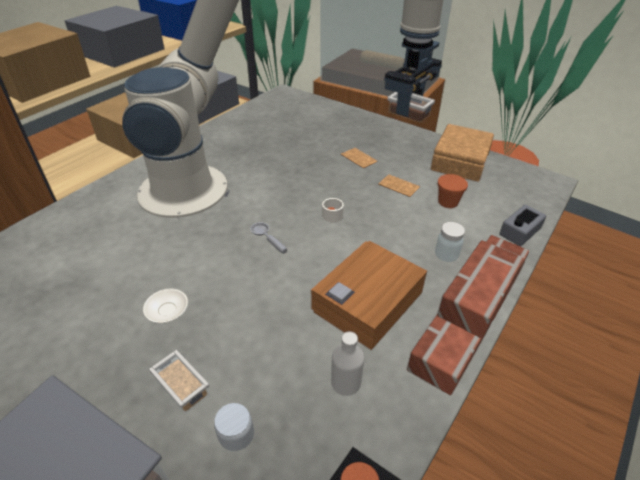

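```bash
python3 - <<'E'
from h import *
ctrl.move_l(MAT+[.05],vel=.15)
print(ctrl.move_l(MAT+[.0155],vel=.03,contact_N=5));st()
ctrl.command_gripper(1);ctrl.move_l(MAT+[.26],vel=.2)
p0=[.5157,-.4498]
d=best(p0+[.25],82.7);ctrl.goto(p0+[.25],ori(d));st();snap(7)
for n,z in(('top',.051),):
    im=cv2.imread('pics/top7.png');S,V=cv2.split(cv2.cvtColor(im,cv2.COLOR_BGR2HSV))[1:]
    m=((S<25)&(V>165)).astype(np.uint8)
    print(rectof(im,m,(125,220,185,290),.051))
c=cv2.imread('pics/top7.png')[190:310,90:210];e=cv2.imread('pics/scene7.png')[120:220,350:450]
cv2.imwrite('pics/c10.png',np.hstack([cv2.resize(c,(400,400)),cv2.resize(e,(400,400))]))
E
```

```text
False
t 45.9 tcp [0.5201 0.4101 0.0157] g 0.7 F [-0.3  0.2 -2.4]
t 50.9 tcp [ 0.5162 -0.4492  0.25  ] g 1.002 F [0.9 0.2 0. ]
(array([0.51946104, 0.41076374], dtype=float32), np.float32(179.39822), [np.float32(0.06238462), np.float32(0.10569026)])
```

View pics/c10.png

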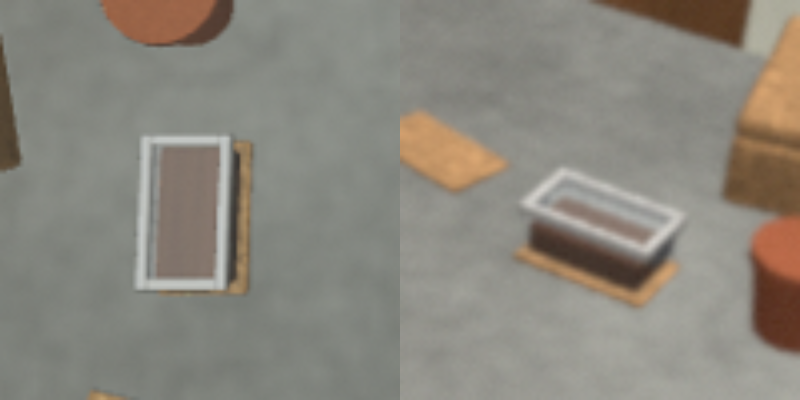

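View pics/top7.png

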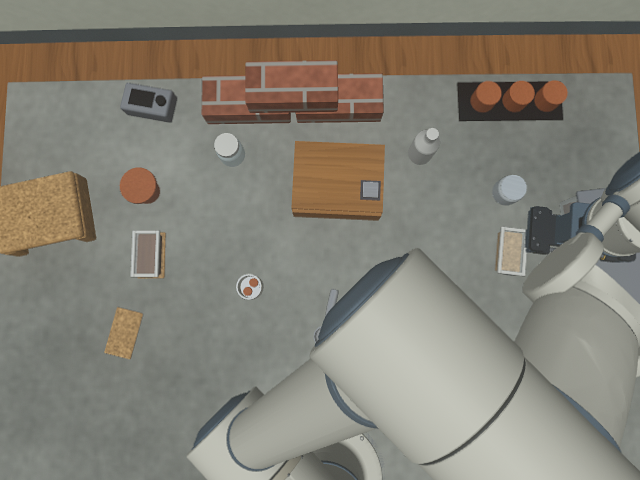

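```bash
python3 - <<'E'
from h import *
p=[.5157,-.4498];d=pickbox(p,82.7)
d2=best(MAT+[.26],MATJ);ctrl.goto(MAT+[.26],ori(d2));st()
ctrl.move_l(MAT+[.10],vel=.15)
print(ctrl.move_l(MAT+[.0613],vel=.03,contact_N=5));st()
ctrl.command_gripper(1);ctrl.move_l(MAT+[.26],vel=.2)
ctrl.goto([.44,0,.3],ori(d2));snap(8)
im=cv2.imread('pics/top8.png');S,V=cv2.split(cv2.cvtColor(im,cv2.COLOR_BGR2HSV))[1:]
m=((S<25)&(V>165)).astype(np.uint8)
print(rectof(im,m,(110,220,185,290),.097))
c=im[190:310,90:210];e=cv2.imread('pics/scene8.png')[120:220,350:450]
cv2.imwrite('pics/c11.png',np.hstack([cv2.resize(c,(400,400)),cv2.resize(e,(400,400))]))
E
```

```text
False
t 53.0 tcp [ 0.5161 -0.4502  0.0108] g 1.002 F [-0.3  0.1 -0. ]
t 53.6 tcp [ 0.5158 -0.4499  0.0102] g 0.701 F [-0.2  0.6  3.7]
t 55.0 tcp [ 0.5153 -0.4494  0.2588] g 0.701 F [-1.   1.1 -2.5]
t 58.0 tcp [0.5205 0.4094 0.26  ] g 0.698 F [-1.1  0.6 -1. ]
False
t 60.6 tcp [0.5201 0.4101 0.0615] g 0.7 F [ 0.6 -0.6 -2.1]
(array([0.51979196, 0.41084957], dtype=float32), np.float32(179.39175), [np.float32(0.06258024), np.float32(0.10614161)])
```

View pics/c11.png

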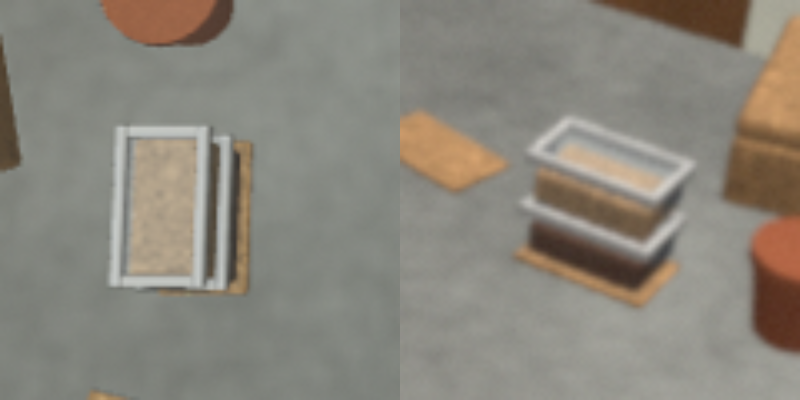

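View pics/top8.png

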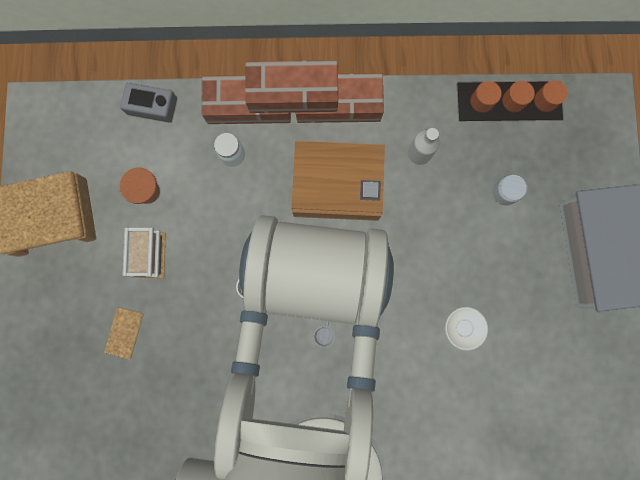

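View pics/scene8.png

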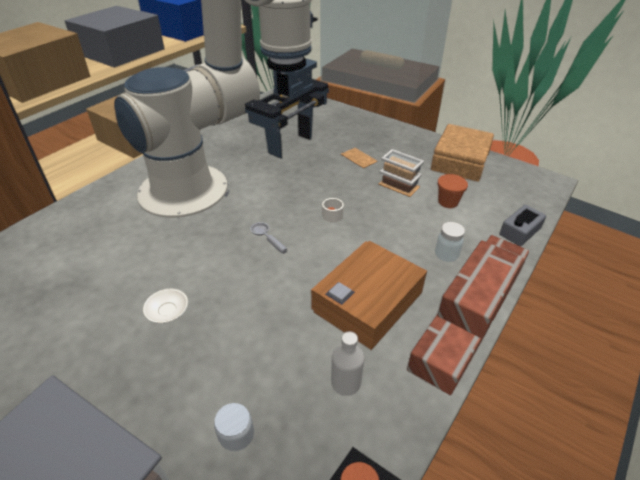

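```bash
python3 - <<'E'
from h import *
ctrl.goto([.44,-.12,.3],ori(269.4))
im=ctrl.read_camera('top');cv2.imwrite('pics/top9.png',im);S,V=cv2.split(cv2.cvtColor(im,cv2.COLOR_BGR2HSV))[1:]
m=((S<30)&(V>165)).astype(np.uint8)
r=rectof(im,m,(225,265,275,310),.042);print(r)
crop(im,219,257,60,60,8,'pics/c12.png')
E
```

```text
(array([0.4400754 , 0.16863118], dtype=float32), np.float32(0.10172944), [np.float32(0.05605106), np.float32(0.058135513)])
```

View pics/c12.png

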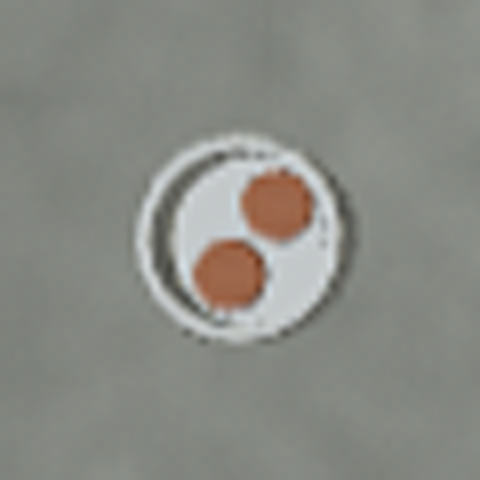

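```bash
python3 - <<'E'
from h import *
p=[.440,.1686];o=ori(269.4)
ctrl.goto(p+[.15],o);ctrl.move_l(p+[.012],vel=.1,contact_N=8);st()
ctrl.command_gripper(0);st()
ctrl.move_l(p+[.20],vel=.08);st()
ctrl.move_l(MAT+[.20],vel=.08);st();print(np.round(ctrl.current_eef_rot(),3));snap(10)
E
```

```text
t 67.4 tcp [0.4403 0.1687 0.0124] g 1.002 F [-0.1  0.3  0. ]
t 68.0 tcp [0.44   0.1686 0.0121] g 0.642 F [-0.2 -0.7  3.1]
t 70.5 tcp [0.4399 0.1686 0.1997] g 0.641 F [ 0.1 -0.7 -2.5]
t 73.8 tcp [0.52   0.4099 0.2   ] g 0.638 F [-0.1  0.1 -1.9]
[[-0.011  0.     1.   ]
 [-1.    -0.    -0.011]
 [ 0.    -1.     0.   ]]
```

View pics/scene10.png

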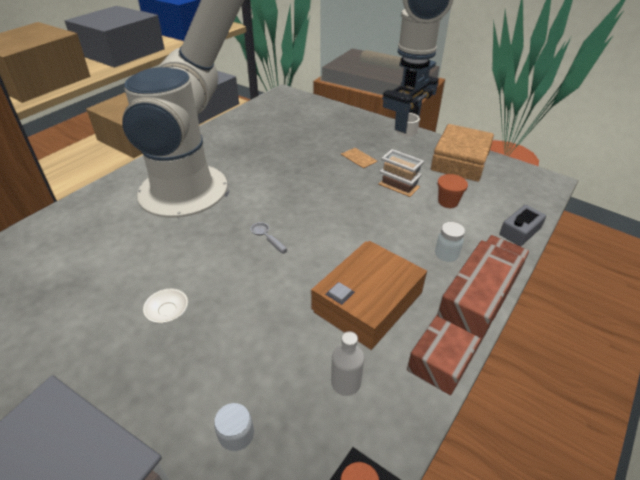

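```bash
python3 - <<'E'
from h import *
ctrl.move_l(MAT+[.125],vel=.06)
print(ctrl.move_l(MAT+[.1094],vel=.015,contact_N=4));st()
ctrl.command_gripper(.85);ctrl.sleep(.2);ctrl.move_l(MAT+[.25],vel=.08)
ctrl.goto([.40,-.30,.3],ori(267));ctrl.sleep(.5);st();snap(11)
im=cv2.imread('pics/top11.png');
c=im[190:310,90:210];e=cv2.imread('pics/scene11.png')[110:210,350:450]
cv2.imwrite('pics/c13.png',np.hstack([cv2.resize(c,(400,400)),cv2.resize(e,(400,400))]))
print(proj('top',[MAT+[.139]]))
E
```

```text
False
t 76.5 tcp [0.5201 0.41   0.1095] g 0.643 F [ 0.5  1.2 -1.9]
t 82.2 tcp [ 0.4 -0.3  0.3] g 0.851 F [-0.3 -0.2  0.6]
[[130.21797884 249.41799295]]
```

View pics/c13.png

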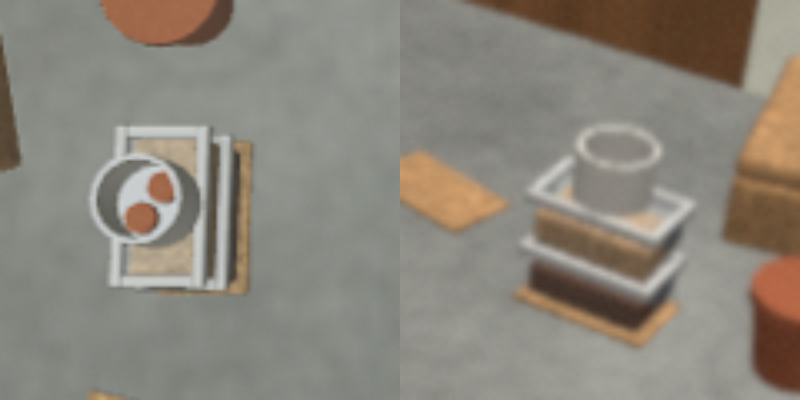

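View pics/top11.png

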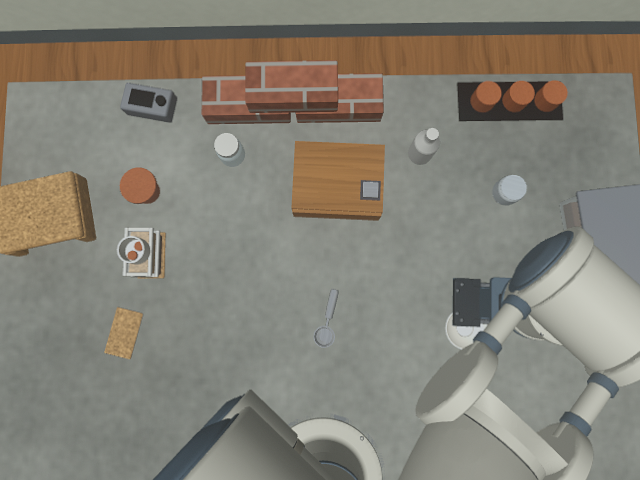

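View pics/scene11.png

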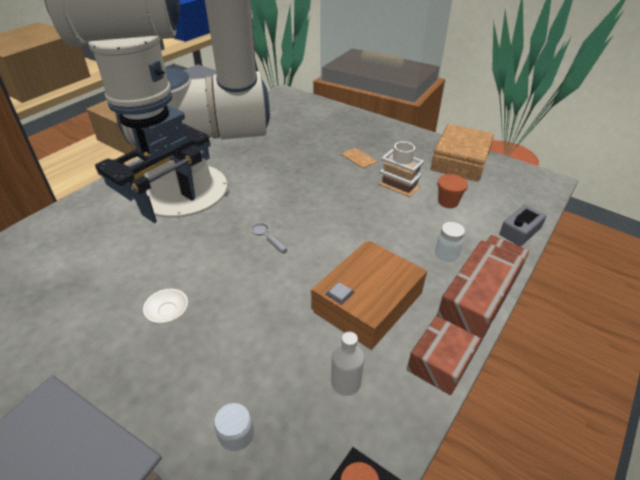

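```bash
python3 - <<'E'
from h import *
print(onplane('scene',[(2,240),(2,300),(2,400),(2,470),(270,95),(100,470)],0).round(2))
print(onplane('top',[(0,475),(639,475),(639,320),(639,190)],0).round(2))
print(onplane('scene',[(55,380),(158,462)],.2).round(2))
s=cv2.imread('pics/scene0.png');crop(s,0,130,320,180,2.5,'pics/c14.png')
E
```

```text
[[-0.23 -0.45  0.  ]
 [-0.01 -0.56  0.  ]
 [ 0.25 -0.69  0.  ]
 [ 0.38 -0.76 -0.  ]
 [-0.24  0.68  0.  ]
 [ 0.52 -0.65  0.  ]]
[[ 0.    0.76  0.  ]
 [-0.01 -0.74  0.  ]
 [ 0.35 -0.76  0.  ]
 [ 0.67 -0.79  0.  ]]
[[ 0.47 -0.61  0.2 ]
 [ 0.69 -0.59  0.2 ]]
```

View pics/c14.png

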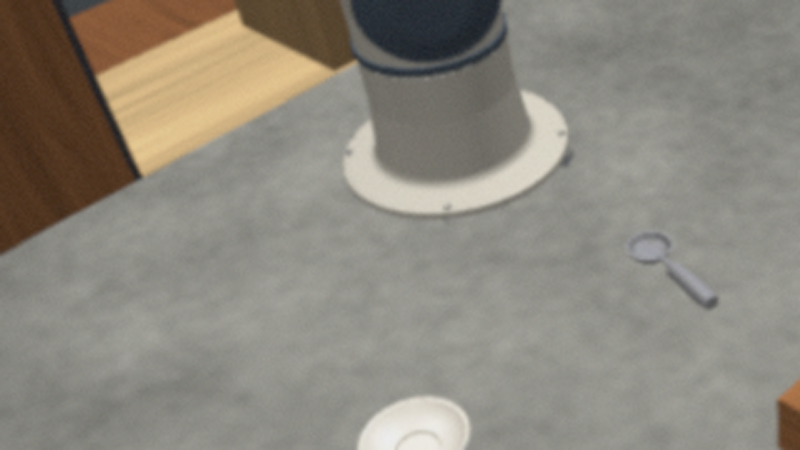

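The whole reachable table is covered by the two views and shows no further box. The only two white-rimmed boxes, first seen at top-view pixels (435,216) and (513,251), measured the same size and are both stacked. The drawer is shut, the ramekin is upright with both tablets in it, and the bystanders are unmoved, so I'm handing in.

```bash
python3 - <<'E'
from h import *
st();ctrl.sign_off()
E
```

```text
t 82.3 tcp [ 0.4 -0.3  0.3] g 0.853 F [ 0.7 -0.5  0.8]
the job is handed in; nothing more can be done
```

The job is done and handed in at about 82 s of the 210 s. `sign_off()` gives no verdict, so what follows is from my own last pictures.

**What I did:**
- I pressed the pad and the drawer sprang out. I laid the thermometer and the dispenser in it and pushed it in to its end stop.
- I stacked the two clip-lid boxes on the cork mat at about (0.520, 0.410), the farther of the two mats from the base (0.66 m against 0.58 m).
- I carried the ramekin level in straight lines and set it on top of the column.

**Last checks:**
- **Drawer:** it stayed flush after I withdrew. Both items were lying in it just before I pushed; I could not see inside once it was shut.
- **Column:** both boxes measured within about 1 mm of the mat centre and in line with it.
- **Ramekin:** it stood upright about 2 mm from the centre, with both tablets in it.
- **Bystanders:** none had visibly moved, though in the last top view the arm partly hid the saucer. The gripper was clear of everything.

**Where a check was less clear:**
- **Second box:** it shows a lighter, speckled tan filling rather than the brown slab in the description. I took it as a box because its lid rim and size matched the first one. No other box was in reach in either camera view, and at least two had to be there.
- **Drawer push:** the 15 N contact stop did not trigger. The wrist force rose to about 37 N along the push before I backed off, well under the 120 N limit.

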